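Repack the fingerprint kit's foam tray

ROBOT

A 6-joint arm with a two-finger parallel gripper is mounted at the origin on the work surface. World frame = base frame: x ahead of the robot, y to its left, z up, the work surface at z = 0. Lengths are in m, angles in rad, forces in N, time in s.
With the tool pointing down it reaches from about 0.275 to 0.725 m from the base axis. Payload 5.6 kg.
Tool frame: the origin (TCP) lies between the finger pads; the fingertips stand ctrl.tips_ahead ahead of it and the grasp point (between the pads) lies 5 mm behind it (ctrl.tips_ahead is the distance from the TCP to the fingertips, in m); x points along the fingers, z is the direction in which the jaws open and shut, and the axes are right-handed (so a half turn about x gives the same grasp; the last joint's range is limited). The gripper opens to 85 mm and grips with 20 to 120 N. Pads are 22 mm wide; open, the fingers measure 114 mm over their backs; the gripper's body (76 mm by 85 mm) begins 54 mm behind the grasp point. The pads swing forward as they close: fully open they stand 13 mm farther back than shut.
Start: joints at [0.285, 0.255, 0.108, 0, -1.424, -0.285], TCP at [0.55, 0, 0.245] pointing down, gripper open.
Joint ranges: [-2.95, 2.95], [-1.21, 1.97], [-1.09, 1.5], [-2.87, 1.71], [-2.94, -0.07], [-3.05, 3.05]. Speed limits (rad/s): [2.57, 2.57, 3.14, 3.14, 3.14, 3.14].

INTERFACE

Orientations are given as a unit quaternion [w, x, y, z].
In Python, from cell import ctrl gives the robot as it stands.
- The arm moves only by the shell command python3 -m inch 'ROWS' [FORCE]. ROWS is JSON, a list of rows, each a list of 7 numbers: the turn, a rotation vector about the tool's x, y, z as a fraction of full scale, then the shift along the tool's x, y, z as a fraction of full scale, then the closure, from -1 (fully open) to 1 (shut), so that 0 is half open. A call has 1 to 12 rows; each row is the pose to reach, as a shift and turn from the pose measured when the call began, along the tool's axes at that moment; what a row does not reach only later rows make up. Full scale, the value 1, is 1000 mm for a shift and 30 degrees for a turn. A row lasts 1/10 s, in which the tool goes at most 50 mm and 8.59 degrees, less where a joint would pass 70% of its speed; a pose out of reach is approached as far as the arm can. A call with a number of a shift or a turn outside -1 to 1 is refused whole. A call with a gripper value outside its range is refused whole. The fingers move at their own pace and stop on an object; FORCE is the grip in N (left out, the last holds). Time passes only in rows, so rows that repeat a pose let the fingers close. It gives the time, the measured TCP pose, the force and the opening at its end, in the units of the state.
- ctrl.state(): the state, without advancing time (a new reading comes with each control period).
- ctrl.read_camera(name): name is "scene" or "side" or "wrist"; returns a dict with "pixels" (400x640x3 uint8, red, green, blue), "vfov" (degrees; the focal length in pixels is half the picture's height over the tangent of half this angle, whatever the lens; pixels are square), "cx", "cy" (the principal point, pixels), "k1" (the pictures are not rectified: a ray, as slopes to the right and down, at radius r is drawn at 1 + k1 r^2 times it, then the intrinsics apply), "xyz" and "attitude" of the camera in the world; the wrist camera has in their place "tool_from_camera" (4x4, takes a point from camera to tool coordinates, whose origin is the TCP and whose axes are the tool frame's). Camera axes: x right, y down, z forward; pixel columns grow to the right and rows downward; lengths in m; the calibration is good to about 2 mm. A picture is of the moment at which its call begins: read the wrist's pose just before it. There is no depth.
- ctrl.sign_off(): hands the job in, once; it reports no verdict.
The state is a dict: "clock": time; "qpos": joint angles; "joint_velocities": joint speeds; "tau": joint torques, N m; "tcp_pos": TCP position; "tool_rot": TCP orientation; "force": force on the tool from outside, world axes, zero at the start; "moment": the same for the moment, N m; "grip_width": finger opening in m.
Only numpy, scipy, OpenCV 4.12 (cv2) and the standard library are available. Lean on these libraries where they do the work, as an engineer would, in place of code of your own. Each camera call takes 0.05 s, during which the arm holds its last target. There are 200 camera calls.

TASK

Repack the fingerprint kit: turn the ink-pad tin lid up (it is standing on its side) and press it fully home in its pocket in the foam tray, and press the magnifier fully home in the pocket cut to its shape. Let go of both, and leave the glass tumbler, the jar and the brush where they are.

Things in the scene. Friction and masses are not known exactly. Their poses are not given: they have to be found in the camera images.
- tray: Fixed black foam tray, thin aluminium rim, two die-cut pockets with bright blue floors. Origin on the desk, z up; spans x -89 to +114, y -89 to +89 mm. Foam top and rim at z 30, pocket floors at z 12 mm: 18 mm deep, straight walls, 3 mm bevel round the mouths; 2 mm play at an item's sides, 3 mm at its ends; soft ribs (see points). A white L-shaped photo scale is let in flush by the tin pocket: not handled.
- tin_pocket (a point): Centre of the floor of the tin's 76 x 50 mm pocket; axes as the tray's. Sprung foam ribs on its long sides stop a tin laid in 5 mm below the foam top, 13 mm off the floor; about 3 to 8 N down near its middle presses it home. Seated, the tin's origin is here, its x along the tray's -y (tab towards -y), its lid 8 mm above the foam.
- tin_pocket_tab (a point): Point on the pocket floor in the tab's notch of the tin pocket, 43 mm towards the tray's -y from point tin_pocket.
- mag_pocket (a point): Point on the floor of the magnifier's pocket, on its centre line, where the wide head part (towards the tray's +y) meets the narrow handle part; axes as the tray's. Same ribs and press force as the tin's pocket. Seated, the magnifier's origin is here, its x along the tray's +y; its head is then 2 mm below, its handle 2 mm above the foam top.
- mag_pocket_head (a point): Centre of the head part of the magnifier's pocket, on its floor, 30 mm towards the tray's +y from point mag_pocket.
- tin: Loose ink-pad tin, 80 to 170 g: closed box 76 (x) x 50 (y) x 26 mm (z), steel body, yellow lid (the 8 mm at +z) with a black disc on its face. A dark tab (x 38 to 48, 16 wide in y, z 4 to 22 mm) on the +x end lets it fit its pocket one way only. Origin: centre of the underside, opposite the lid. Starts standing on a long 76 x 26 side, 50 mm high, z level, roll +90 degrees, any yaw.
- tin_tab (a point): Point of the tin in its underside plane, below the tab, 43 mm from the tin's origin along its x.
- magnifier: Loose rectangular magnifier, 70 to 140 g, lying flat: red frame with clear pane (x 0 to 60 mm, 50 wide, 16 thick), black straight handle (x 0 to -70 mm, 20 wide, 20 thick). Origin in its underside plane on the centre line where head and handle meet, 18 mm ahead of its balance point; x points to the head, z up. Good grip: across the handle about 22 mm behind the origin.
- mag_head (a point): Centre of the magnifier's head in its underside plane, 30 mm from its origin along its x.
- tumbler: Clear glass tumbler, 72 mm across, 85 mm high, upright; origin at the centre of its base. Leave it alone.
- jar: Small grey powder jar with black lid, 48 mm across, 60 mm high, upright; origin at the centre of its base. Leave it alone.
- brush: Powder brush lying crosswise on the desk beyond the tray as the robot sees it; origin near its middle, about 20 mm thick at most. Leave it alone.
- tin_lid (a point): Centre of the tin's lid face, 26 mm from the tin's origin along its z. While the tin stands, a level push on the lid face near its top (about 40 mm above the desk), away from the lid, tips it over its bottom edge and it falls lid up.
Mind the look-alikes: they are no part of the job. There is more than one size of the magnifier; the one meant has the size given above.

How it is judged:
By the outcome, as a careful person would: the job done as asked, in the order asked, and still so for the second after the job is handed in, with the robot touching nothing.
It also fails if it takes over 72 s, if anything falls off the work surface, if the arm or the gripper's body presses on something with over 40 N, if the wrist force passes 120 N, or if a joint passes its speed limit or range.

## Working session

There is one attempt and no reset: what is moved stays moved. The work goes in short steps, Python scripts to look and compute and a shell command to move; the robot and the scene stay as the last step left them, time stands still between calls to the robot, and variables do not carry over. Pictures are saved under pics/ and viewed, about 8 in all and at most 12, crops included, and the job is handed in when it is done.

```bash
mkdir -p pics; ls; cat > h.py <<'E'
import numpy as np, cv2
from cell import ctrl
from scipy.spatial.transform import Rotation as R
def q2R(q): return R.from_quat([q[1],q[2],q[3],q[0]]).as_matrix()
def cam(name):
    s=ctrl.state(); c=ctrl.read_camera(name)
    if name=="wrist":
        T=np.eye(4);T[:3,:3]=q2R(s["tool_rot"]);T[:3,3]=s["tcp_pos"];T=T@np.array(c["tool_from_camera"])
    else:
        T=np.eye(4);a=np.array(c["attitude"]);T[:3,:3]=a if a.shape==(3,3) else q2R(a);T[:3,3]=c["xyz"]
    c["T"]=T; f=200/np.tan(np.radians(c["vfov"])/2)
    c["K"]=np.array([[f,0,c["cx"]],[0,f,c["cy"]],[0,0,1]]);c["D"]=np.array([c["k1"],0,0,0.]);return c
def ray(c,uv):
    p=cv2.undistortPoints(np.array(uv,float).reshape(-1,1,2),c["K"],c["D"]).reshape(-1,2)
    return np.c_[p,np.ones(len(p))]@c["T"][:3,:3].T
def onz(c,uv,z):
    d=ray(c,uv);o=c["T"][:3,3];return o+d*((z-o[2])/d[:,2])[:,None]
def proj(c,X):
    X=(np.atleast_2d(X)-c["T"][:3,3])@c["T"][:3,:3]
    return cv2.projectPoints(X,np.zeros(3),np.zeros(3),c["K"],c["D"])[0].reshape(-1,2)
def save(c,n): cv2.imwrite("pics/"+n,c["pixels"][:,:,::-1])
E
python3 - <<'E'
from h import *
s=ctrl.state();print(s,ctrl.tips_ahead)
print(q2R(s["tool_rot"]).round(3))
ims=[]
for n in("scene","side","wrist"):
    c=cam(n);print(n,{k:v for k,v in c.items() if k!="pixels"});save(c,n+"0.png");ims.append(c["pixels"])
E
```

```text
pics
{'clock': 0.0, 'qpos': array([ 2.84638367e-01,  2.55729448e-01,  1.06987938e-01, -4.90161158e-04,
       -1.42389107e+00, -2.84565752e-01]), 'joint_velocities': array([ 7.15812173e-05,  1.40382935e-03, -2.10300598e-04, -8.34544320e-05,
       -7.80204314e-04,  6.33759869e-04]), 'tau': array([-4.48901856e-04, -3.86631560e+01,  2.37934113e+01,  5.36471218e+00,
       -6.25866101e-03, -4.57470776e-06]), 'tcp_pos': array([5.49523222e-01, 8.40150649e-05, 2.44396101e-01]), 'tool_rot': array([-1.79186541e-05, -7.06435239e-01,  1.76210494e-05,  7.07777686e-01]), 'force': array([ 0.16959024,  0.81590716, -0.84541041]), 'moment': array([0.07050979, 0.01060213, 0.00896625]), 'grip_width': 0.08524588702112375} 0.014
[[-0.002  0.    -1.   ]
 [-0.    -1.    -0.   ]
 [-1.     0.     0.002]]
scene {'vfov': 56.32861474572217, 'cx': 321.00898834713524, 'cy': 197.55666988231567, 'k1': 0.02825832763908986, 'xyz': array([1.03741042, 0.44446615, 0.76447261]), 'attitude': array([-0.1443015 ,  0.39749886,  0.84452576, -0.32855437]), 'T': array([[-0.64234347,  0.57657427, -0.50493264,  1.03741042],
    
[... 1470 characters left out ...]
.58897368e-04,
        -1.05834889e-04],
       [ 0.00000000e+00,  0.00000000e+00,  0.00000000e+00,
         1.00000000e+00]]), 'T': array([[-9.99998882e-01,  3.28947558e-04, -1.45859636e-03,
         5.49899923e-01],
       [-9.82092179e-05,  9.58943988e-01,  2.83595519e-01,
        -7.05437844e-02],
       [ 1.49200026e-03,  2.83595345e-01, -9.58942884e-01,
         3.73679342e-01],
       [ 0.00000000e+00,  0.00000000e+00,  0.00000000e+00,
         1.00000000e+00]]), 'K': array([[349.15043171,   0.        , 321.27766648],
       [  0.        , 349.15043171, 204.17438622],
       [  0.        ,   0.        ,   1.        ]]), 'D': array([-0.05614757,  0.        ,  0.        ,  0.        ])}
```

View pics/scene0.png

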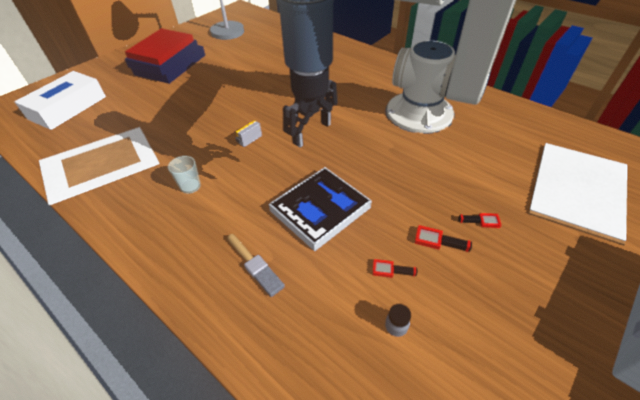

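View pics/side0.png

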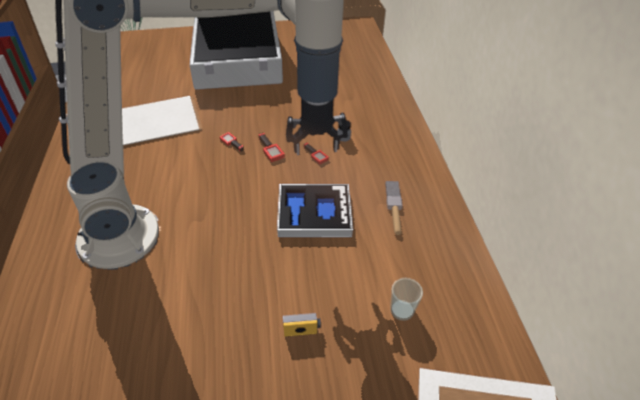

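Scene view: tray at (320,207), tin standing at (249,133), tumbler (184,173), jar (398,319), brush (255,265). Magnifier candidates: scene (443,238), (394,268), (480,219), which are side (271,150), (316,153) and (231,141). The tin's lid faces -y in the side view, with its tab to the right (+x). Next I'll measure their sizes.

```bash
cat >> h.py <<'E'
def blobs(mask,mn=25):
    n,l,st,ce=cv2.connectedComponentsWithStats(mask.astype(np.uint8))
    return [np.argwhere(l==i)[:,::-1].astype(float) for i in range(1,n) if st[i,4]>=mn]
def masks(c):
    h=cv2.cvtColor(c["pixels"],cv2.COLOR_RGB2HSV);H,S,V=[h[:,:,i].astype(int) for i in range(3)]
    return dict(red=((H<5)|(H>174))&(S>180)&(V>90),blue=(H>105)&(H<125)&(S>150)&(V>100),yellow=(H>20)&(H<32)&(S>150)&(V>130))
def rect(c,b,z):
    w=onz(c,b,z)[:,:2]; r=cv2.minAreaRect((w*1000).astype(np.float32));return r
E
python3 - <<'E'
from h import *
for n in("scene","side"):
    c=cam(n);m=masks(c)
    for k,z in(("red",.016),("blue",.012),("yellow",.03)):
        for b in blobs(m[k]):
            r=rect(c,b,z)
            if 0<r[0][0]<1100 and abs(r[0][1])<700: print(n,k,b.mean(0).round(),len(b),np.round(r[0]),np.round(r[1]),round(r[2]))
E
```

```text
scene red [490. 221.] 142 [319. 379.] [44. 47.] 33
scene red [429. 238.] 247 [461. 288.] [57. 61.] 21
scene red [468. 245.] 36 [425. 373.] [29.  8.] 19
scene red [383. 269.] 154 [605. 250.] [41. 46.] 33
scene blue [339. 198.] 328 [494.  18.] [125.  42.] 85
scene blue [311. 212.] 362 [581.   6.] [80. 46.] 85
scene yellow [244. 127.] 30 [ 457. -380.] [ 8. 73.] 90
side blue [295. 206.] 306 [499.  28.] [117.  43.] 84
side blue [326. 210.] 225 [583.  10.] [58. 49.] 83
side yellow [299. 323.] 37 [ 468. -345.] [ 4. 69.] 90
```

The right magnifier is the one at scene (443,238). Its head measures 57x61 mm, against about 44x47 mm for the other two. First I'll move over the tin's lid side for a wrist look.

```bash
python3 -m inch '[[0,0,0,0,0.38,0.085,1],[0,0,0,0,0.38,0.085,1],[0,0,0,0,0.38,0.085,1],[0,0,0,0,0.38,0.085,1],[0,0,0,0,0.38,0.085,1],[0,0,0,0,0.38,0.085,1],[0,0,0,0,0.38,0.085,1],[0,0,0,0,0.38,0.085,1],[0,0,0,0,0.38,0.085,1],[0,0,0,0,0.38,0.085,1],[0,0,0,0,0.38,0.085,1],[0,0,0,0,0.38,0.085,1]]'
python3 - <<'E'
from h import *
c=cam("wrist");save(c,"w1.png");m=masks(c)
for z in(.05,0.025,0):
  for b in blobs(m["yellow"]):
    r=rect(c,b,z);print(z,b.mean(0).round(),b.min(0),b.max(0),len(b),np.round(r[0]),np.round(r[1]),round(r[2],1))
E
```

```text
clock: 1.45
tcp_pos: [0.4652, -0.379, 0.2452]
tool_rot: [-0.001, -0.707, -0.0, 0.707]
force: [-0.3, 0.7, 0.1]
grip_width: 0.0002
0.05 [320. 203.] [282. 197.] [359. 207.] 636 [ 466. -355.] [ 9. 75.] 87.8
0.025 [320. 203.] [282. 197.] [359. 207.] 636 [ 466. -348.] [ 9. 81.] 87.8
0 [320. 203.] [282. 197.] [359. 207.] 636 [ 466. -341.] [10. 86.] 87.8
```

View pics/w1.png

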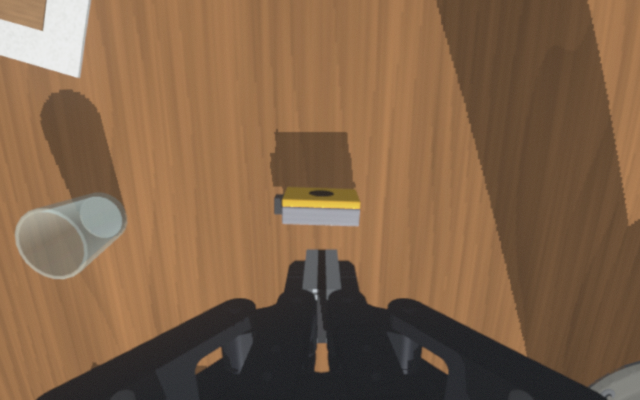

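The wrist view shows the standing tin at (320,205), with its yellow lid on the -y side (up in the picture), its tab to the left (+x), and the tumbler clear at (65,235). I'll descend beside the lid and push towards +y.

```bash
python3 -m inch '[[0,0,0,0.0,0.018,0,1],[0,0,0,0.05,0.018,0,1],[0,0,0,0.1,0.018,0,1],[0,0,0,0.15,0.018,0,1],[0,0,0,0.18,0.018,0,1],[0,0,0,0.197,0.018,0,1],[0,0,0,0.197,0.018,0,1],[0,0,0,0.197,0.018,0,1]]'
python3 -m inch '[[0,0,0,0,-0.01,0,1],[0,0,0,0,-0.015,0,1],[0,0,0,0,-0.02,0,1],[0,0,0,0,-0.025,0,1],[0,0,0,0,-0.03,0,1],[0,0,0,0,-0.035,0,1],[0,0,0,0,-0.04,0,1],[0,0,0,0,-0.045,0,1],[0,0,0,0,-0.05,0,1],[0,0,0,0,-0.055,0,1],[0,0,0,0,-0.06,0,1],[0,0,0,0,-0.06,0,1]]'
python3 -m inch '[[0,0,0,-0.04,0.0,0,1],[0,0,0,-0.08,0.0,0,0],[0,0,0,-0.12,0.0,0,-1],[0,0,0,-0.16,0,0,-1],[0,0,0,-0.16,0,0,-1],[0,0,0,-0.16,0,0,-1]]'
python3 - <<'E'
from h import *
c=cam("wrist");save(c,"w2.png");m=masks(c)
for b in blobs(m["yellow"]):
    r=rect(c,b,.026);print(b.mean(0).round(),b.min(0),b.max(0),len(b),np.round(r[0],1),np.round(r[1],1),round(r[2],1))
E
```

```text
clock: 2.3
tcp_pos: [0.4659, -0.3969, 0.0492]
tool_rot: [0.001, 0.707, 0.001, -0.707]
force: [-0.1, 0.6, 0.4]
grip_width: 0.0006
clock: 3.5
tcp_pos: [0.4658, -0.3362, 0.0491]
tool_rot: [0.002, 0.707, 0.001, -0.707]
force: [-0.2, -0.4, -0.4]
grip_width: 0.0001
clock: 4.1
tcp_pos: [0.4662, -0.3363, 0.2101]
tool_rot: [0.002, 0.708, 0.001, -0.706]
force: [0.5, 0.5, -1.3]
grip_width: 0.0724
[321. 212.] [281. 186.] [362. 238.] 3488 [ 467.1 -306.1] [49.9 75.2] 88.3
```

View pics/w2.png

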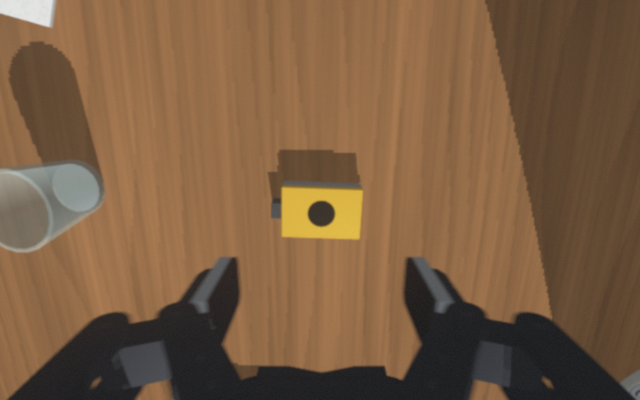

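The tin has tipped lid up at (320,212), tab still towards +x. Its lid centre is at about (0.467,-0.306) and its yaw is -1.7°. Before lifting it I'll measure the tray from above.

```bash
python3 -m inch '[[0,0,0,-0.05,-0.30,-0.07,-1],[0,0,0,-0.05,-0.30,-0.07,-1],[0,0,0,-0.05,-0.30,-0.07,-1],[0,0,0,-0.05,-0.30,-0.07,-1],[0,0,0,-0.05,-0.30,-0.07,-1],[0,0,0,-0.05,-0.30,-0.07,-1],[0,0,0,-0.05,-0.30,-0.07,-1],[0,0,0,-0.05,-0.30,-0.07,-1],[0,0,0,-0.05,-0.30,-0.07,-1],[0,0,0,-0.05,-0.30,-0.07,-1],[0,0,0,-0.05,-0.30,-0.07,-1]]'
python3 - <<'E'
from h import *
c=cam("wrist");save(c,"w3.png");m=masks(c)
for b in blobs(m["blue"],100):
  for z in(.012,.03):
    r=rect(c,b,z);print(b.mean(0).round(),b.min(0),b.max(0),len(b),np.round(r[0],1),np.round(r[1],1),round(r[2],1))
print(ctrl.tips_ahead)
E
```

```text
clock: 5.25
tcp_pos: [0.5342, -0.0369, 0.2582]
tool_rot: [-0.001, -0.707, -0.0, 0.707]
force: [0.1, -0.2, 0.5]
grip_width: 0.0855
[354. 233.] [326. 165.] [376. 277.] 3058 [495.2  26.4] [134.2  52.2] 83.5
[354. 233.] [326. 165.] [376. 277.] 3058 [497.1  20. ] [127.7  49.7] 83.5
[279. 215.] [255. 176.] [304. 253.] 2943 [582.   15.6] [88.8 54.2] 81.3
[279. 215.] [255. 176.] [304. 253.] 2943 [579.8   9.7] [84.5 51.6] 81.3
0.014
```

View pics/w3.png

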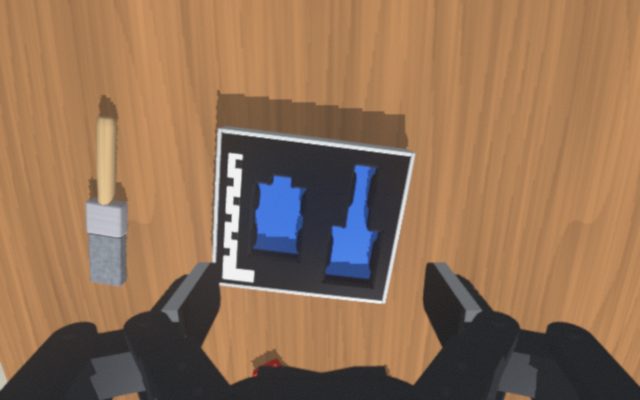

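The wrist view shows the tray with rim corners near (220,129), (413,154), (385,302) and (216,285), the tin pocket at (279,215) with its notch up (-y), and the magnifier pocket at (354,233) with its head down (+y). Next I'll compute the tray yaw and the pocket walls. Near edges are occluded at the wall top (z 27 mm) and far edges lie on the floor (z 12 mm).

```bash
python3 - <<'E'
from h import *
c=cam("wrist");p=c["pixels"];m=masks(c)
h=cv2.cvtColor(p,cv2.COLOR_RGB2HSV)
g=((h[:,:,1]<70)&(h[:,:,2]>130)).astype(np.uint8); g[:,:200]=0;g[310:]=0;g[:, 430:]=0
bs=blobs(g,100); b=max(bs,key=lambda b:np.ptp(b[:,0])*np.ptp(b[:,1]))
hull=cv2.convexHull(b.astype(np.float32)); q=cv2.approxPolyDP(hull,8,True).reshape(-1,2);print(q)
w=onz(c,q,.03)[:,:2]*1000;print(w.round(1));print([np.round([np.hypot(*d),np.degrees(np.arctan2(d[1],d[0]))],1) for d in np.roll(w,-1,0)-w])
r=rect(c,b,.03);print(r)
yaw=np.radians((r[2]+45)%90-45)
print("yaw",np.degrees(yaw)); Rm=np.array([[np.cos(yaw),np.sin(yaw)],[-np.sin(yaw),np.cos(yaw)]])
print("traycentre",r[0])
for b in sorted(blobs(m["blue"],100),key=lambda b:b[:,0].mean()):
    lo=(onz(c,b,.012)[:,:2]*1000)@Rm.T; hi=(onz(c,b,.027)[:,:2]*1000)@Rm.T
    def prof(P,ax,fn):
        k=np.round(P[:,1-ax]/4).astype(int);return [(4*i,round(fn(P[k==i,ax]),1)) for i in np.unique(k)]
    tin=b[:,0].mean()<320
    print("tin" if tin else "mag")
    print(" +x",prof(lo if tin else hi,0,np.max));print(" -x",prof(hi if tin else lo,0,np.min))
    print(" +y",prof(lo,1,np.max));print(" -y",prof(hi,1,np.min))
E
```

```text
[[415. 153.]
 [384. 303.]
 [219. 284.]
 [219. 127.]]
[[437.9 -56.8]
 [460.4 119.1]
 [652.2  94.6]
 [637.6 -82.8]]
[array([177.3,  82.7]), array([193.3,  -7.3]), array([178. , -94.7]), array([201.4, 172.6])]
((549.5919799804688, 17.969154357910156), (180.5226593017578, 204.77667236328125), 82.86724090576172)
yaw -7.132759094238281
traycentre (549.5919799804688, 17.969154357910156)
tin
 +x [(np.int64(44), np.float64(585.2)), (np.int64(48), np.float64(586.0)), (np.int64(52), np.float64(587.6)), (np.int64(56), np.float64(600.8)), (np.int64(60), np.float64(600.6)), (np.int64(64), np.float64(599.2)), (np.int64(68), np.float64(598.9)), (np.int64(72), np.float64(598.6)), (np.int64(76), np.float64(599.3)), (np.int64(80), np.float64(599.1)), (np.int64(84), np.float64(601.9)), (np.int64(88), np.float64(602.9)), (np.int64(92), np.float64(602.7)), (np.int64(96), np.float64(601.3)), (np.int64(100), np.float64(601.0)), (np.int64(104), np.float64(599.6)), (np.int64(108), np.float64(599.3)), (np.int64(112), np.float64(598.9)), (np.int64(116), np.float64(597.5)), (np.int64(120), np.float64(597.3)), (n
[... 4686 characters left out ...]
(496), np.float64(154.6)), (np.int64(500), np.float64(154.0)), (np.int64(504), np.float64(154.3)), (np.int64(508), np.float64(153.7)), (np.int64(512), np.float64(154.0)), (np.int64(516), np.float64(95.4))]
 -y [(np.int64(464), np.float64(90.7)), (np.int64(468), np.float64(89.0)), (np.int64(472), np.float64(89.1)), (np.int64(476), np.float64(86.3)), (np.int64(480), np.float64(19.4)), (np.int64(484), np.float64(19.0)), (np.int64(488), np.float64(18.2)), (np.int64(492), np.float64(18.5)), (np.int64(496), np.float64(18.3)), (np.int64(500), np.float64(18.5)), (np.int64(504), np.float64(88.6)), (np.int64(508), np.float64(88.0)), (np.int64(512), np.float64(88.2)), (np.int64(516), np.float64(88.7))]
```

```bash
python3 -m inch '[[-1,0,0,0.06,0.269,0.067,-1],[-1,0,0,0.06,0.269,0.067,-1],[-1,0,0,0.06,0.269,0.067,-1],[-1,0,0,0.06,0.269,0.067,-1],[-1,0,0,0.06,0.269,0.067,-1],[-1,0,0,0.06,0.269,0.067,-1],[-1,0,0,0.06,0.269,0.067,-1],[-1,0,0,0.06,0.269,0.067,-1],[-1,0,0,0.06,0.269,0.067,-1],[-1,0,0,0.06,0.269,0.067,-1]]'
python3 -m inch '[[-1,0,0,0,0,0,-1],[-1,0,0,0,0,0,-1],[-1,0,0,0,0,0,-1],[-1,0,0,0,0,0,-1],[-1,0,0,0,0,0,-1],[-1,0,0,0,0,0,-1]]'
python3 -m inch '[[-0.94,0,0,0,0,0,-1],[-0.94,0,0,0,0,0,-1],[-0.94,0,0,0,0,0,-1],[-0.94,0,0,0,0,0,-1],[-0.94,0,0,0,0,0,-1],[-0.94,0,0,0,0,0,-1]]'
cat >> h.py <<'E'
def plan(x,y,z,ang=None):
    "world target -> shift in tool axes (rows' units); ang: wanted world dir of tool z, deg -> needed tool-x turn"
    s=ctrl.state();M=q2R(s["tool_rot"]);d=M.T@(np.array([x,y,z])-s["tcp_pos"])
    a=np.degrees(np.arctan2(M[1,2],M[0,2]));tilt=np.degrees(np.arccos(-M[2,0]))
    print("tcp",np.round(s["tcp_pos"],4),"shift",d.round(4),"zdir",a.round(2),"tilt",tilt.round(2),"x",M[:,0].round(3),"q",np.round(s["qpos"],2),"F",np.round(s["force"],1),"w",round(s["grip_width"],4))
    if ang is not None: print("turn units",-(((ang-a+180)%360)-180)/30)
E
python3 - <<'E'
from h import *
c=cam("wrist");save(c,"w4.png");m=masks(c)
for b in blobs(m["yellow"],100):
    r=rect(c,b,.026);print(b.mean(0).round(),b.min(0),b.max(0),len(b),np.round(r[0],1),np.round(r[1],1),round(r[2],1))
plan(.467,-.306,.022,-91.7)
E
```

```text
clock: 6.35
tcp_pos: [0.4684, -0.3049, 0.1991]
tool_rot: [0.184, 0.683, 0.184, -0.683]
force: [1.0, 0.7, -0.2]
grip_width: 0.0856
clock: 6.95
tcp_pos: [0.4688, -0.3042, 0.1995]
tool_rot: [0.355, 0.612, 0.354, -0.612]
force: [-0.1, 0.1, 0.0]
grip_width: 0.0852
clock: 7.55
tcp_pos: [0.4689, -0.304, 0.1995]
tool_rot: [0.493, 0.508, 0.492, -0.508]
force: [0.4, -0.9, 0.4]
grip_width: 0.0855
[325. 185.] [297. 145.] [353. 226.] 3942 [ 467.9 -305.9] [49.5 74.2] 88.2
tcp [ 0.4689 -0.3041  0.1995] shift [ 0.1775 -0.002   0.0019] zdir -91.77 tilt 0.08 x [ 0.001 -0.001 -1.   ] q [-0.3   0.29  0.04  0.   -1.32  1.84] F [ 0.4 -0.9  0.6] w 0.0853
turn units -0.0023360050606536713
```

Both tin measurements agree to within 1 mm. Now I'll descend, grip and lift.

```bash
python3 -m inch '[[0,0,0,0.05,-0.0015,0.002,-1],[0,0,0,0.1,-0.0015,0.002,-1],[0,0,0,0.14,-0.0015,0.002,-1],[0,0,0,0.165,-0.0015,0.002,-1],[0,0,0,0.177,-0.0015,0.002,-1],[0,0,0,0.177,-0.0015,0.002,-1],[0,0,0,0.177,-0.0015,0.002,0.3],[0,0,0,0.177,-0.0015,0.002,1],[0,0,0,0.177,-0.0015,0.002,1],[0,0,0,0.177,-0.0015,0.002,1],[0,0,0,0.177,-0.0015,0.002,1],[0,0,0,0.177,-0.0015,0.002,1]]' 40
python3 -m inch '[[0,0,0,0,0,0,1],[0,0,0,0,0,0,1],[0,0,0,0,0,0,1],[0,0,0,-0.03,0,0,1],[0,0,0,-0.07,0,0,1],[0,0,0,-0.11,0,0,1],[0,0,0,-0.12,0,0,1],[0,0,0,-0.12,0,0,1]]'
python3 - <<'E'
from h import *
c=cam("wrist");save(c,"w5.png");m=masks(c);s=ctrl.state()
for b in blobs(m["yellow"],100):
    r=rect(c,b,s["tcp_pos"][2]+.004);print(b.mean(0).round(),b.min(0),b.max(0),len(b),np.round(r[0],1),np.round(r[1],1),round(r[2],1))
plan(.5827,.0192,.10,-187.2)
E
```

```text
clock: 8.8
tcp_pos: [0.4688, -0.3067, 0.0244]
tool_rot: [0.494, 0.508, 0.491, -0.507]
force: [0.2, 0.7, 5.5]
grip_width: 0.0492
clock: 9.6
tcp_pos: [0.4692, -0.3067, 0.1461]
tool_rot: [0.495, 0.509, 0.489, -0.506]
force: [-0.8, 1.2, -2.2]
grip_width: 0.0487
[321. 276.] [257. 197.] [385. 362.] 16857 [ 468.6 -305.1] [49.4 75.7] 88.1
tcp [ 0.4681 -0.3061  0.144 ] shift [ 0.044   0.1043 -0.3288] zdir -91.77 tilt 0.29 x [ 0.005 -0.002 -1.   ] q [-0.3   0.32 -0.06  0.   -1.18  1.84] F [-0.2 -0.1 -1.4] w 0.049
turn units 3.181160283326975
```

View pics/w5.png

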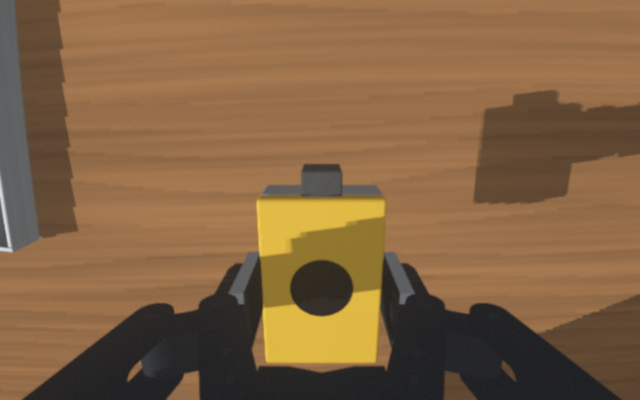

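The tin is held squarely, tab up in the picture (322,180), lid disc at (321,287). I'll carry it over the pocket while turning.

```bash
python3 -m inch '[[1,0,0,0,0.104,-0.329,1],[1,0,0,0,0.104,-0.329,1],[1,0,0,0,0.104,-0.329,1],[1,0,0,0,0.104,-0.329,1],[1,0,0,0,0.104,-0.329,1],[1,0,0,0,0.104,-0.329,1],[1,0,0,0,0.104,-0.329,1],[1,0,0,0,0.104,-0.329,1],[1,0,0,0,0.104,-0.329,1],[1,0,0,0,0.104,-0.329,1]]'
python3 -m inch '[[1,0,0,0,0,0,1],[1,0,0,0,0,0,1],[1,0,0,0,0,0,1],[1,0,0,0,0,0,1],[1,0,0,0,0,0,1],[1,0,0,0,0,0,1]]'
python3 -m inch '[[1,0,0,0,0,0,1],[1,0,0,0,0,0,1],[1,0,0,0,0,0,1],[1,0,0,0,0,0,1],[1,0,0,0,0,0,1],[1,0,0,0,0,0,1]]'
python3 -c "
from h import *
plan(.5827,.0192,.055,-187.2)"
```

```text
clock: 10.65
tcp_pos: [0.5811, 0.019, 0.1422]
tool_rot: [-0.345, -0.618, -0.343, 0.618]
force: [0.3, -0.1, -1.3]
grip_width: 0.0489
clock: 11.25
tcp_pos: [0.5806, 0.0178, 0.1418]
tool_rot: [-0.174, -0.686, -0.172, 0.686]
force: [0.4, 0.1, -0.7]
grip_width: 0.0488
clock: 11.85
tcp_pos: [0.5804, 0.0175, 0.1417]
tool_rot: [-0.009, 0.707, -0.011, -0.707]
force: [-1.2, 0.3, -1.7]
grip_width: 0.0491
tcp [0.5804 0.0175 0.1417] shift [ 0.0867 -0.002  -0.0022] zdir 178.43 tilt 0.15 x [ 0.    -0.003 -1.   ] q [ 0.3   0.37 -0.01  0.   -1.2  -0.33] F [-1.2  0.3 -1.7] w 0.0491
turn units 0.18751082995889115
```

```bash
python3 -m inch '[[0.19,0,0,0,-0.002,-0.0022,1],[0.19,0,0,0.03,-0.002,-0.0022,1],[0.19,0,0,0.06,-0.002,-0.0022,1],[0.19,0,0,0.075,-0.002,-0.0022,1],[0.19,0,0,0.075,-0.002,-0.0022,1],[0.19,0,0,0.075,-0.002,-0.0022,1]]'
python3 - <<'E'
from h import *
plan(.5827,.0192,.05,-187.2)
c=cam("wrist");save(c,"w6.png");m=masks(c);s=ctrl.state()
for b in blobs(m["yellow"],100):
    r=rect(c,b,s["tcp_pos"][2]+.0025);print("lid",np.round(r[0],1),np.round(r[1],1),round(r[2],1))
E
```

```text
clock: 12.45
tcp_pos: [0.5831, 0.0191, 0.0673]
tool_rot: [-0.043, 0.706, -0.045, -0.705]
force: [0.5, 0.1, -0.7]
grip_width: 0.0492
tcp [0.5831 0.0191 0.0673] shift [ 0.0173 -0.0001  0.0005] zdir 172.81 tilt 0.18 x [ 0.001 -0.003 -1.   ] q [ 0.3   0.43 -0.11  0.   -1.03 -0.43] F [ 0.5  0.1 -0.7] w 0.0492
turn units 0.0004978748412554524
lid [583.2  20.7] [76.2 49.1] 82.8
```

View pics/w6.png

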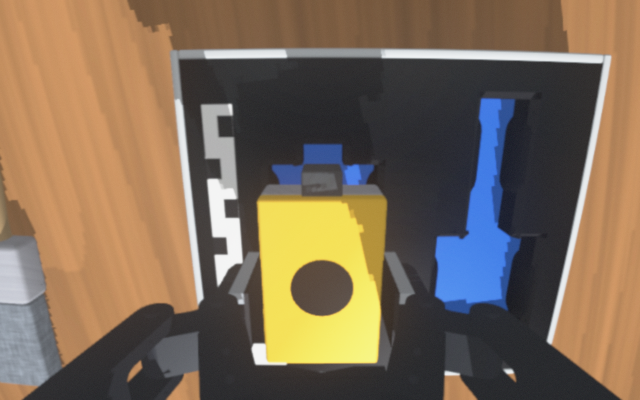

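Tab (322,180) lines up with the notch (322,155), and the yaw matches the tray. Lowering onto the ribs.

```bash
python3 -m inch '[[0,0,0,0.005,0.001,0.0,1],[0,0,0,0.01,0.001,0.0,1],[0,0,0,0.015,0.001,0.0,1],[0,0,0,0.018,0.001,0.0,1],[0,0,0,0.018,0.001,0,1],[0,0,0,0.018,0.001,0,1]]'
python3 -c "
from h import *
plan(.5827,.0182,.12,-187.2)"
```

```text
clock: 13.1
tcp_pos: [0.5831, 0.0182, 0.0498]
tool_rot: [-0.043, 0.706, -0.045, -0.705]
force: [-1.4, -0.6, -0.3]
grip_width: 0.049
tcp [0.5831 0.0182 0.0498] shift [-0.0702  0.0002  0.0003] zdir 172.8 tilt 0.18 x [ 0.001 -0.003 -1.   ] q [ 0.3   0.45 -0.13  0.   -0.99 -0.43] F [-1.4 -0.6 -0.3] w 0.049
turn units -6.172724319715901e-05
```

```bash
python3 -m inch '[[0,0,0,0.0015,0,0,1],[0,0,0,0.003,0,0,1],[0,0,0,0.003,0,0,1],[0,0,0,0.003,0,0,1]]'
python3 -m inch '[[0,0,0,0,0,0,0],[0,0,0,0,0,0,-1],[0,0,0,0,0,0,-1],[0,0,0,0,0,0,-1],[0,0,0,-0.04,0,0,-1],[0,0,0,-0.06,0,0,1],[0,0,0,-0.06,0,0,1],[0,0,0,-0.06,0,0,1],[0,0,0,-0.06,0,0,1],[0,0,0,-0.06,0,0,1]]'
python3 - <<'E'
from h import *
plan(.5827,.0182,.065,-187.2)
c=cam("wrist");save(c,"w7.png");m=masks(c)
for b in blobs(m["yellow"],100):
  for z in(.051,):
    r=rect(c,b,z);print("lid",np.round(r[0],1),np.round(r[1],1),round(r[2],1))
E
```

```text
clock: 13.5
tcp_pos: [0.5833, 0.0182, 0.047]
tool_rot: [-0.043, 0.706, -0.045, -0.705]
force: [-1.8, -0.0, 1.4]
grip_width: 0.0494
clock: 14.5
tcp_pos: [0.5826, 0.0182, 0.1058]
tool_rot: [0.043, -0.706, 0.046, 0.706]
force: [0.3, -0.7, -0.4]
grip_width: 0.012
tcp [0.5826 0.0182 0.1058] shift [ 0.0408 -0.0002 -0.0001] zdir 172.8 tilt 0.18 x [-0.    -0.003 -1.   ] q [ 0.3   0.4  -0.05  0.   -1.12 -0.43] F [ 0.3 -0.7 -0.4] w 0.012
turn units -7.582408992827065e-05
lid [580.9   9.3] [52.7 49.6] 82.8
lid [585.6  43.9] [27.3 19.7] 82.8
```

```bash
python3 -m inch '[[0,0,0,0.02,-0.001,0,1],[0,0,0,0.036,-0.001,0,1],[0,0,0,0.04,-0.001,0,1],[0,0,0,0.043,-0.001,0,1],[0,0,0,0.046,-0.001,0,1],[0,0,0,0.048,-0.001,0,1],[0,0,0,0.050,-0.001,0,1],[0,0,0,0.05,-0.001,0,1]]'
python3 -m inch '[[0,0,0,0.001,0,0,1],[0,0,0,0.002,0,0,1],[0,0,0,0.003,0,0,1],[0,0,0,0.004,0,0,1],[0,0,0,0.004,0,0,1]]'
```

```text
clock: 15.35
tcp_pos: [0.5829, 0.0191, 0.0559]
tool_rot: [-0.043, 0.706, -0.045, -0.706]
force: [-0.4, 0.3, 0.5]
grip_width: 0.0001
clock: 15.85
tcp_pos: [0.5828, 0.0191, 0.0521]
tool_rot: [-0.043, 0.706, -0.045, -0.706]
force: [-0.8, 0.2, 3.2]
grip_width: 0.0
```

```bash
python3 -m inch '[[0,0,0,0.001,0,0,1],[0,0,0,0.001,0,0,1],[0,0,0,0.001,0,0,1]]'
python3 -m inch '[[0,0,0,0.001,0,0,1],[0,0,0,0.001,0,0,1],[0,0,0,0.001,0,0,1]]'
```

```text
clock: 16.15
tcp_pos: [0.5828, 0.019, 0.0521]
tool_rot: [-0.043, 0.706, -0.045, -0.705]
force: [-3.2, 0.4, 7.9]
grip_width: -0.0004
clock: 16.45
tcp_pos: [0.5828, 0.019, 0.0521]
tool_rot: [-0.043, 0.706, -0.045, -0.705]
force: [-3.9, 1.5, 7.9]
grip_width: 0.0002
```

TCP z 0.0521 puts the tips at 0.038, the seated lid height. One firmer push, then I'll retreat and check.

```bash
python3 -m inch '[[0,0,0,0.002,0,0,1],[0,0,0,0.003,0,0,1],[0,0,0,0.003,0,0,1],[0,0,0,0.003,0,0,1]]'
python3 -m inch '[[0,0,0,-0.04,0,0,1],[0,0,0,-0.09,0,0,1],[0,0,0,-0.14,0.0,0,1],[0,0,0,-0.18,0.0,0,0],[0,0,0,-0.18,0.03,0,-1],[0,0,0,-0.18,0.03,0,-1],[0,0,0,-0.18,0.03,0,-1]]'
python3 - <<'E'
from h import *
c=cam("wrist");save(c,"w8.png");m=masks(c)
for b in blobs(m["yellow"],100):
    r=rect(c,b,.038);print("lid",b.mean(0),np.round(r[0],1),np.round(r[1],1),round(r[2],1))
plan(.46,.29,.25)
E
```

```text
clock: 16.85
tcp_pos: [0.5828, 0.019, 0.052]
tool_rot: [-0.043, 0.707, -0.045, -0.705]
force: [-10.3, 1.1, 20.3]
grip_width: -0.0003
clock: 17.55
tcp_pos: [0.5784, -0.0103, 0.2315]
tool_rot: [-0.043, 0.706, -0.045, -0.705]
force: [-0.7, 0.2, 0.1]
grip_width: 0.0584
lid [321.10388464 210.37198352] [582.8  21.7] [75.3 50.9] 82.9
tcp [ 0.5784 -0.01    0.2312] shift [-0.02   -0.2829  0.1547] zdir 172.86 tilt 0.21 x [ 0.001 -0.004 -1.   ] q [ 0.26  0.32  0.15  0.   -1.41 -0.38] F [-0.6 -1.  -0.1] w 0.0654
```

View pics/w8.png

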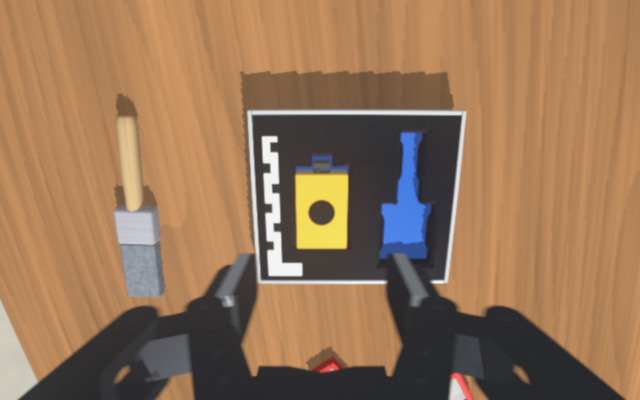

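The tin is seated in its pocket at (321,210). Its lid measures 75.3x50.9 mm at z 38 mm and is aligned with the tray. The tray's magnifier pocket is at (405,205). Now over to the magnifier.

```bash
python3 -m inch '[[0,0,0,-0.02,-0.261,0.167,-1],[0,0,0,-0.02,-0.261,0.167,-1],[0,0,0,-0.02,-0.261,0.167,-1],[0,0,0,-0.02,-0.261,0.167,-1],[0,0,0,-0.02,-0.261,0.167,-1],[0,0,0,-0.02,-0.261,0.167,-1],[0,0,0,-0.02,-0.261,0.167,-1],[0,0,0,-0.02,-0.261,0.167,-1],[0,0,0,-0.02,-0.261,0.167,-1],[0,0,0,-0.02,-0.261,0.167,-1]]'
python3 - <<'E'
from h import *
c=cam("wrist");save(c,"w9.png");m=masks(c)
for b in blobs(m["red"],60):
    r=rect(c,b,.016);print("red",b.mean(0).round(),len(b),np.round(r[0],1),np.round(r[1],1),round(r[2],1))
p=c["pixels"].max(2)
for b in blobs((p<60)&(np.indices(p.shape)[0]<360),60):
    if len(b)<8000:
        r=rect(c,b,.02);print("dark",b.mean(0).round(),len(b),np.round(r[0],1),np.round(r[1],1),round(r[2],1))
plan(.45,.29,.2)
E
```

```text
clock: 18.6
tcp_pos: [0.4455, 0.2689, 0.2497]
tool_rot: [-0.043, 0.706, -0.046, -0.705]
force: [-0.2, 0.4, -0.1]
grip_width: 0.0856
red [179. 171.] 536 [596.2 249.7] [37.8 45. ] 30.9
red [315. 189.] 937 [454.4 287.9] [48.7 59.4] 20.9
red [454. 248.] 282 [311.1 376.9] [35.5 48.8] 35.7
dark [184.   7.] 2409 [563.3  93.9] [ 15.4 198. ] 81.1
dark [209. 203.] 560 [570.2 287. ] [16.7 41.5] 31.2
dark [428. 225.] 372 [336.8 341.8] [12.9 39.1] 35.4
dark [342. 234.] 699 [431.5 342.3] [18.6 56.2] 22.0
dark [100. 279.] 1344 [720.  361.6] [59.  44.1] 35.3
dark [145. 330.] 7596 [705.1 454.8] [297.5 113.2] 17.4
dark [497. 330.] 7746 [242.2 512.8] [113.4 296.1] 58.0
tcp [0.4456 0.2688 0.2498] shift [ 0.0498 -0.0217 -0.0017] zdir 172.76 tilt 0.24 x [ 0.001 -0.004 -1.   ] q [ 0.85  0.2   0.04  0.   -1.42 -0.97] F [-0.7 -0.6  0.2] w 0.0856
```

View pics/w9.png

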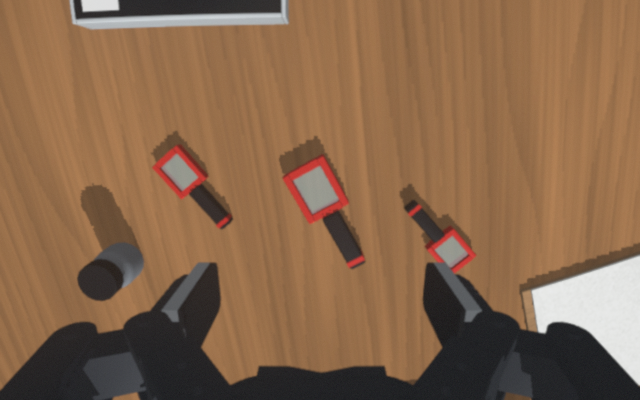

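The wrist view shows three magnifiers at (179,171), (315,189) and (454,248). The middle one, with its 48.7x59.4 mm head and handle running to (342,234), is the one to take. I'll turn and move over its handle.

```bash
python3 -m inch '[[-0.957,0,0,0.1,-0.066,0.0187,-0.2],[-0.957,0,0,0.1,-0.066,0.0187,-0.2],[-0.957,0,0,0.1,-0.066,0.0187,-0.2],[-0.957,0,0,0.1,-0.066,0.0187,-0.2],[-0.957,0,0,0.1,-0.066,0.0187,-0.2],[-0.957,0,0,0.1,-0.066,0.0187,-0.2],[-0.957,0,0,0.1,-0.066,0.0187,-0.2]]'
python3 - <<'E'
from h import *
c=cam("wrist");save(c,"w10.png");m=masks(c)
for b in blobs(m["red"],60):
    r=rect(c,b,.016);print("red",b.mean(0).round(),b.min(0),b.max(0),len(b),np.round(r[0],1),np.round(r[1],1),round(r[2],1))
plan(.4353,.3363,.022,-158.5)
E
```

```text
clock: 19.35
tcp_pos: [0.436, 0.3359, 0.1503]
tool_rot: [0.132, 0.695, 0.13, -0.694]
force: [-0.4, 0.6, -0.6]
grip_width: 0.0509
red [155.  25.] [125.   0.] [187.  45.] 786 [591.4 258.1] [37.9 31.3] 30.9
red [323. 128.] [289.  89.] [356. 169.] 2045 [454.4 288.7] [48.4 58.6] 21.4
red [176. 106.] [166. 102.] [186. 110.] 110 [561.6 311. ] [15.4  4. ] 31.2
red [427. 220.] [416. 216.] [437. 224.] 91 [350.8 324.2] [16.7  4.3] 33.9
red [323. 247.] [312. 244.] [334. 249.] 114 [419.9 375.4] [18.   4.4] 21.4
red [450. 284.] [422. 265.] [462. 311.] 444 [308.6 377.2] [30.  45.4] 35.8
tcp [0.4359 0.336  0.1503] shift [ 0.1283 -0.0009  0.0005] zdir -158.63 tilt 0.19 x [ 0.002 -0.003 -1.   ] q [ 0.94  0.3  -0.07  0.   -1.2  -0.57] F [ 0.2 -0.1  0.2] w 0.0513
turn units -0.004342435528790626
```

View pics/w10.png

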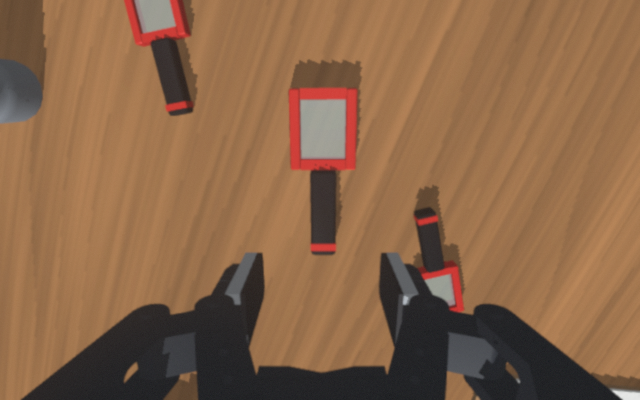

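The magnifier lies straight under the jaws: head (323,128), handle to (323,247), neighbours clear. Grip and lift.

```bash
python3 -m inch '[[0,0,0,0.05,-0.0,0,-0.2],[0,0,0,0.09,-0.0,0.0,-0.2],[0,0,0,0.115,0,0.0,-0.2],[0,0,0,0.128,0,0.0,-0.2],[0,0,0,0.128,0,0.0,-0.2],[0,0,0,0.128,0,0.0,0.3],[0,0,0,0.128,0,0,1],[0,0,0,0.128,0,0,1],[0,0,0,0.128,0,0,1],[0,0,0,0.128,0,0,1],[0,0,0,0.128,0,0,1],[0,0,0,0.128,0,0,1]]' 40
python3 -m inch '[[0,0,0,0,0,0,1],[0,0,0,-0.03,0,0,1],[0,0,0,-0.07,0,0,1],[0,0,0,-0.11,0,0,1],[0,0,0,-0.11,0,0,1]]'
python3 - <<'E'
from h import *
c=cam("wrist");save(c,"w11.png");m=masks(c);s=ctrl.state();M=q2R(s["tool_rot"]);z=s["tcp_pos"][2]
for b in blobs(m["red"],100):
    r=rect(c,b,z-.0065);w=np.array([*r[0],0])/1000-s["tcp_pos"];print("red",b.mean(0).round(),b.min(0),b.max(0),len(b),np.round(r[0],1),np.round(r[1],1),round(r[2],1),"tool",(M.T@w*1000).round(1))
plan(.4932,.0080,.13,-187.2+180)
E
```

```text
clock: 20.6
tcp_pos: [0.437, 0.3365, 0.0238]
tool_rot: [0.132, 0.696, 0.131, -0.693]
force: [0.0, -0.7, 6.3]
grip_width: 0.0187
clock: 21.1
tcp_pos: [0.4391, 0.3389, 0.1401]
tool_rot: [0.13, 0.699, 0.133, -0.69]
force: [0.6, 0.6, -1.2]
grip_width: 0.0188
red [159.  22.] [129.   0.] [191.  39.] 729 [532.7 265.6] [20.6 14.4] 31.3 tool [137.3 102.2 -60.9]
red [284.  83.] [270.  74.] [299.  93.] 289 [481.1 272.3] [11.1  6.9] 21.2 tool [136.9  77.1 -15.3]
red [375. 105.] [368.  93.] [383. 124.] 169 [445.4 268.1] [ 5.7 11.7] 23.4 tool [136.6  68.   19.4]
red [180. 102.] [170.  98.] [191. 106.] 124 [516.9 293.3] [8.7 2.2] 31.2 tool [137.2  70.7 -56.3]
red [269. 206.] [263. 189.] [278. 223.] 425 [470.  320.3] [ 6.2 14.8] 18.7 tool [137.   28.4 -22.6]
red [338. 215.] [319. 208.] [355. 224.] 473 [442.7 314. ] [15.   7.1] 21.7 tool [136.7  24.3   5.2]
red [453. 286.] [423. 269.] [474. 315.] 587 [380.5 330.7] [20.9 25.4] 37.2 tool [136.3 -14.   56.9]
tcp [0.4376 0.3379 0.1368] shift [0.0059 0.3275 0.0687] zdir -158.6 tilt 0.52 x [ 0.008  0.004 -1.   ] q [ 0.94  0.31 -0.1   0.   -1.15 -0.57] F [-1.3  0.5 -0.7] w 0.0187
turn units -5.046580748378661
```

```bash
cat >> h.py <<'E'
def head():
    c=cam("wrist");s=ctrl.state();M=q2R(s["tool_rot"]);h=cv2.cvtColor(c["pixels"],cv2.COLOR_RGB2HSV).astype(int)
    b=np.argwhere(((h[:,:,0]<6)|(h[:,:,0]>172))&(h[:,:,1]>150)&(h[:,:,2]>35))[:,::-1].astype(float)
    w=onz(c,b,s["tcp_pos"][2]-.0065); t=(w-s["tcp_pos"])@M*1000
    k=(t[:,1]>10)&(t[:,1]<100)&(abs(t[:,2])<38); r=cv2.minAreaRect(t[k][:,1:].astype(np.float32));print("head in tool y,z",k.sum(),np.round(r[0],1),np.round(r[1],1),round(r[2],1)); return c,b[k]
E
python3 - <<'E'
from h import *
c,b=head();print(b.min(0),b.max(0))
m=np.zeros((400,640),np.uint8);m[b[:,1].astype(int),b[:,0].astype(int)]=1
w=cv2.approxPolyDP(cv2.convexHull(b.astype(np.float32)),6,True).reshape(-1,2);print(w)
s=ctrl.state();M=q2R(s["tool_rot"]);print(((onz(c,w,s["tcp_pos"][2]-.0065)-s["tcp_pos"])@M*1000).round(1))
E
```

```text
head in tool y,z 9245 [50.3 -2. ] [60.3 49.5] 0.2
[257.  73.] [387. 225.]
[[386.  75.]
 [380. 222.]
 [264. 223.]
 [258.  75.]]
[[  6.4  79.9  22.1]
 [  6.4  21.7  22.5]
 [  6.6  21.1 -26.2]
 [  6.7  79.9 -25.9]]
```

The head in the tool frame is at y +50.3, z about -2 mm, square to the tool and level. I'll carry it to the pocket, turning +151°.

```bash
python3 -m inch '[[-1,0,0,0,0.326,0.067,1],[-1,0,0,0,0.326,0.067,1],[-1,0,0,0,0.326,0.067,1],[-1,0,0,0,0.326,0.067,1],[-1,0,0,0,0.326,0.067,1],[-1,0,0,0,0.326,0.067,1],[-1,0,0,0,0.326,0.067,1],[-1,0,0,0,0.326,0.067,1],[-1,0,0,0,0.326,0.067,1],[-1,0,0,0,0.326,0.067,1]]'
for i in 1 2; do :; done
python3 -m inch '[[-1,0,0,0,0,0,1],[-1,0,0,0,0,0,1],[-1,0,0,0,0,0,1],[-1,0,0,0,0,0,1],[-1,0,0,0,0,0,1],[-1,0,0,0,0,0,1]]'
python3 -m inch '[[-1,0,0,0,0,0,1],[-1,0,0,0,0,0,1],[-1,0,0,0,0,0,1],[-1,0,0,0,0,0,1],[-1,0,0,0,0,0,1],[-1,0,0,0,0,0,1]]'
python3 -m inch '[[-1,0,0,0,0,0,1],[-1,0,0,0,0,0,1],[-1,0,0,0,0,0,1],[-1,0,0,0,0,0,1],[-1,0,0,0,0,0,1],[-1,0,0,0,0,0,1]]'
python3 -m inch '[[-1,0,0,0,0,0,1],[-1,0,0,0,0,0,1],[-1,0,0,0,0,0,1],[-1,0,0,0,0,0,1],[-1,0,0,0,0,0,1],[-1,0,0,0,0,0,1]]'
python3 - <<'E'
from h import *
plan(.4944,.0096,.07,-7.2);c,b=head();save(c,"w12.png")
m=masks(c)
for b in blobs(m["blue"],60):
  r=rect(c,b,.012);print("blue",b.mean(0).round(),b.min(0),b.max(0),np.round(r[0],1),np.round(r[1],1),round(r[2],1))
E
```

```text
clock: 22.2
tcp_pos: [0.4923, 0.0094, 0.1334]
tool_rot: [0.307, 0.638, 0.307, -0.636]
force: [-1.2, 0.0, -1.1]
grip_width: 0.0189
clock: 22.8
tcp_pos: [0.4921, 0.0103, 0.1332]
tool_rot: [0.461, 0.537, 0.461, -0.535]
force: [-0.0, -0.5, -1.0]
grip_width: 0.0191
clock: 23.4
tcp_pos: [0.492, 0.0106, 0.1331]
tool_rot: [0.584, 0.4, 0.583, -0.399]
force: [0.1, -0.1, -1.6]
grip_width: 0.0187
clock: 24.0
tcp_pos: [0.492, 0.0107, 0.1331]
tool_rot: [0.667, 0.237, 0.666, -0.235]
force: [-0.1, -0.4, -1.6]
grip_width: 0.0183
clock: 24.6
tcp_pos: [0.492, 0.0107, 0.1331]
tool_rot: [0.706, 0.057, 0.704, -0.056]
force: [-0.3, -0.1, -0.7]
grip_width: 0.0188
tcp [0.492  0.0107 0.1331] shift [ 0.0631 -0.0007  0.0025] zdir -9.19 tilt 0.13 x [ 0.002  0.001 -1.   ] q [ 0.34  0.21 -0.25 -0.   -1.11  2.64] F [-0.3 -0.1 -0.7] w 0.0188
turn units -0.06628578885100657
head in tool y,z 9733 [53.9  0.1] [59.8 49.2] 0.0
```

```bash
python3 -m inch '[[-0.066,0,0,0.03,-0.05,0.002,1],[-0.066,0,0,0.03,-0.1,0.002,1],[-0.066,0,0,0.03,-0.1,0.002,1],[-0.066,0,0,0.03,-0.1,0.002,1],[-0.066,0,0,0.03,-0.1,0.002,1],[-0.066,0,0,0.03,-0.1,0.002,1]]'
python3 - <<'E'
from h import *
head();c,b=head();save(c,"w13.png")
m=masks(c);s=ctrl.state();M=q2R(s["tool_rot"]);plan(.4944,.0096,.07,-7.2)
for b in blobs(m["blue"],60):
  print("blue",b.mean(0).round(),b.min(0),b.max(0))
  for z in(.012,.027):
    t=(onz(c,b,z)-s["tcp_pos"])@M*1000
    k=np.round(t[:,1]/8).astype(int)
    print(z,[(8*i,t[k==i,2].min().round(1),t[k==i,2].max().round(1)) for i in np.unique(k)],"y",t[:,1].min().round(1),t[:,1].max().round(1))
E
```

```text
clock: 25.25
tcp_pos: [0.4786, -0.0875, 0.1033]
tool_rot: [0.707, 0.045, 0.705, -0.044]
force: [0.3, 0.1, -0.1]
grip_width: 0.0189
head in tool y,z 9766 [54.   0.1] [60.  49.3] 0.3
head in tool y,z 9771 [54.1  0.1] [60.  49.3] 0.2
tcp [ 0.4785 -0.0874  0.1032] shift [0.0333 0.0982 0.0037] zdir -7.11 tilt 0.17 x [ 0.003  0.001 -1.   ] q [ 0.14  0.22 -0.31 -0.   -1.03  2.88] F [ 0.9  0.2 -1.5] w 0.019
turn units 0.0028869650328895583
blue [326.  28.] [279.   0.] [373.  71.]
0.012 [(np.int64(88), np.float64(-5.5), np.float64(11.8)), (np.int64(96), np.float64(-9.0), np.float64(14.7)), (np.int64(104), np.float64(-9.0), np.float64(14.6)), (np.int64(112), np.float64(-9.4), np.float64(15.0)), (np.int64(120), np.float64(-24.3), np.float64(30.0)), (np.int64(128), np.float64(-24.3), np.float64(29.7))] y 91.3 130.3
0.027 [(np.int64(88), np.float64(-5.1), np.float64(11.5)), (np.int64(96), np.float64(-8.4), np.float64(13.7)), (np.int64(104), np.float64(-8.4), np.float64(13.6)), (np.int64(112), np.float64(-21.7), np.float64(27.4)), (np.int64(120), np.float64(-22.7), np.float64(27.9)), (np.int64(128), np.float64(-22.5), np.float64(27.7))] y 90.1 126.4
```

View pics/w13.png

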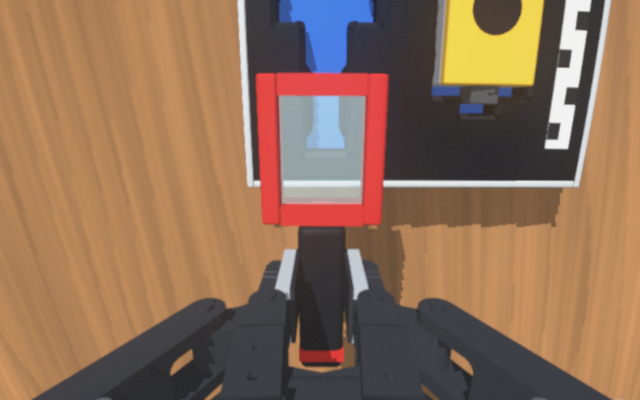

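The held magnifier (head at 322,150) is square to its pocket (blue, 326,28). It needs about +2.6 mm sideways. A finer check of the step edge along y comes next.

```bash
python3 - <<'E'
from h import *
c=cam("wrist");s=ctrl.state();M=q2R(s["tool_rot"]);b=max(blobs(masks(c)["blue"],60),key=len)
t=(onz(c,b,.027)-s["tcp_pos"])@M*1000
for z0 in(-20,-16,-14,20,22,24): 
    k=abs(t[:,2]-z0)<1;print(z0,t[k,1].min().round(1))
E
```

```text
-20 115.9
-16 115.9
-14 115.9
20 115.9
22 116.0
24 115.5
```

```bash
python3 -m inch '[[0,0,0,0,0.05,0.0026,1],[0,0,0,0,0.0947,0.0026,1],[0,0,0,0.02,0.0947,0.0026,1],[0,0,0,0.035,0.0947,0.0026,1],[0,0,0,0.035,0.0947,0.0026,1],[0,0,0,0.035,0.0947,0.0026,1],[0,0,0,0.035,0.0947,0.0026,1]]'
python3 -c "
from h import *
plan(.4934,.0060,.0485,-7.2)"
```

```text
clock: 26.1
tcp_pos: [0.4936, 0.0062, 0.0693]
tool_rot: [0.707, 0.044, 0.704, -0.043]
force: [0.3, -0.1, -0.2]
grip_width: 0.0184
tcp [0.4936 0.0062 0.0693] shift [ 0.0208 -0.0003 -0.0002] zdir -7.11 tilt 0.26 x [ 0.004  0.001 -1.   ] q [ 0.33  0.27 -0.34  0.   -0.95  2.69] F [ 0.3 -0.1 -0.2] w 0.0184
turn units 0.0030546277228192292
```

```bash
python3 -m inch '[[0,0,0,0.006,0,-0.0003,1],[0,0,0,0.012,0,-0.0003,1],[0,0,0,0.017,0,-0.0003,1],[0,0,0,0.0205,0,-0.0003,1],[0,0,0,0.0205,0,-0.0003,1],[0,0,0,0.0205,0,-0.0003,1]]'
python3 -m inch '[[0,0,0,0.001,0,0,1],[0,0,0,0.002,0,0,1],[0,0,0,0.002,0,0,1],[0,0,0,0.002,0,0,1]]'
```

```text
clock: 26.7
tcp_pos: [0.4932, 0.0062, 0.0487]
tool_rot: [0.707, 0.044, 0.704, -0.043]
force: [-0.4, 0.2, -1.0]
grip_width: 0.019
clock: 27.1
tcp_pos: [0.4935, 0.0063, 0.047]
tool_rot: [0.707, 0.044, 0.704, -0.043]
force: [-1.2, 0.3, 1.9]
grip_width: 0.0188
```

```bash
python3 -m inch '[[0,0,0,0,0,0,0.5],[0,0,0,0,0,0,0.2],[0,0,0,0,0,0,0.2],[0,0,0,0,0,0,0.2],[0,0,0,-0.03,0,0,0.2],[0,0,0,-0.04,0,0,1],[0,0,0,-0.04,0.012,0,1],[0,0,0,-0.04,0.012,0,1],[0,0,0,-0.04,0.012,0,1],[0,0,0,-0.04,0.012,0,1]]'
python3 -m inch '[[0,0,0,0.02,0,0,1],[0,0,0,0.026,0,0,1],[0,0,0,0.029,0,0,1],[0,0,0,0.032,0,0,1],[0,0,0,0.035,0,0,1],[0,0,0,0.037,0,0,1],[0,0,0,0.037,0,0,1]]'
```

```text
clock: 28.1
tcp_pos: [0.4943, 0.0182, 0.0862]
tool_rot: [0.707, 0.044, 0.705, -0.043]
force: [-0.4, -0.5, -0.5]
grip_width: 0.0001
clock: 28.8
tcp_pos: [0.4945, 0.0182, 0.0491]
tool_rot: [0.707, 0.044, 0.705, -0.043]
force: [0.9, -0.7, -0.2]
grip_width: -0.0003
```

```bash
python3 -m inch '[[0,0,0,0.001,0,0,1],[0,0,0,0.002,0,0,1],[0,0,0,0.003,0,0,1],[0,0,0,0.004,0,0,1],[0,0,0,0.004,0,0,1]]'
python3 -m inch '[[0,0,0,0.002,0,0,1],[0,0,0,0.003,0,0,1],[0,0,0,0.003,0,0,1],[0,0,0,0.003,0,0,1]]'
```

```text
clock: 29.3
tcp_pos: [0.4948, 0.0185, 0.0461]
tool_rot: [0.707, 0.044, 0.704, -0.043]
force: [-3.1, 1.8, 8.8]
grip_width: -0.0003
clock: 29.7
tcp_pos: [0.4949, 0.0184, 0.046]
tool_rot: [0.708, 0.044, 0.704, -0.043]
force: [-11.1, 2.2, 27.1]
grip_width: 0.0001
```

The handle reached a hard stop at top z 0.032, the seated height. I'll retreat and check.

```bash
python3 -m inch '[[0,0,0,-0.05,0,0,1],[0,0,0,-0.1,0,0,1],[0,0,0,-0.15,-0.03,0,0.5],[0,0,0,-0.18,-0.06,0,0.2],[0,0,0,-0.18,-0.06,0,0.2],[0,0,0,-0.18,-0.06,0,0.2],[0,0,0,-0.18,-0.06,0,0.2]]'
python3 - <<'E'
from h import *
c=cam("wrist");h=cv2.cvtColor(c["pixels"],cv2.COLOR_RGB2HSV).astype(int)
red=((h[:,:,0]<6)|(h[:,:,0]>172))&(h[:,:,1]>150)&(h[:,:,2]>35)
for b in blobs(red,40)+blobs(masks(c)["yellow"],100):
    for z in(.028,.038):
        r=rect(c,b,z);print(b.mean(0).round(),len(b),z,np.round(r[0],1),np.round(r[1],1),round(r[2],1))
s=cam("side");A=cv2.resize(s["pixels"][160:260,250:380],(520,400),interpolation=cv2.INTER_CUBIC)
B=cv2.resize(c["pixels"][:,160:480],(320,400))
cv2.imwrite("pics/final.png",np.hstack([B[:, :280],A])[:,:,::-1]);plan(.5,0,.2)
E
```

```text
clock: 30.4
tcp_pos: [0.486, -0.041, 0.2247]
tool_rot: [0.707, 0.044, 0.705, -0.043]
force: [-0.1, -0.2, -0.5]
grip_width: 0.0342
[322.  65.] 2010 0.028 [500.1  60.8] [60.3 50.6] 83.0
[322.  65.] 2010 0.038 [499.9  59.9] [58.5 49. ] 83.0
[322. 172.] 169 0.028 [488.5 -31.3] [ 6.7 20.8] 83.0
[322. 172.] 169 0.038 [488.7 -29.4] [ 6.5 20.2] 83.0
[421.  99.] 4405 0.028 [585.7  21.7] [78.7 51.8] 82.9
[421.  99.] 4405 0.038 [582.9  22. ] [76.3 50.2] 82.9
tcp [ 0.4859 -0.0408  0.2244] shift [0.0245 0.0422 0.0089] zdir -6.97 tilt 0.15 x [ 0.003  0.001 -1.   ] q [ 0.24  0.14 -0.09 -0.   -1.34  2.78] F [-0.   0.6 -0.8] w 0.0341
```

View pics/final.png

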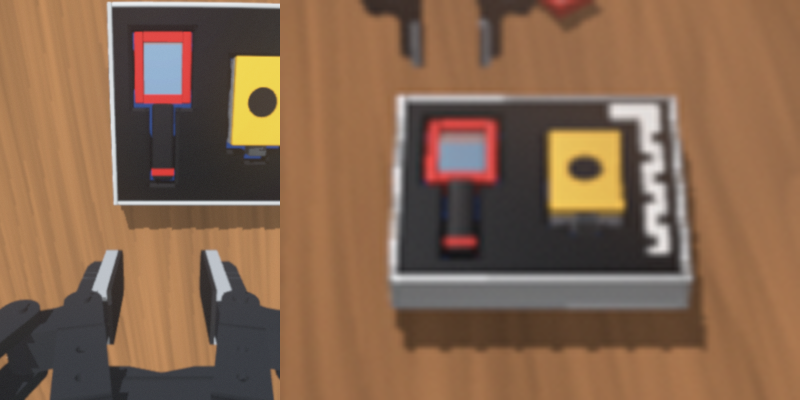

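Last picture: both items lie flush and parallel in their pockets, with an even gap around each. In the side crop the magnifier is at (460,185) and the tin at (585,170). The measured sizes match the seated heights, and the gripper is clear, so I'm handing in.

```bash
python3 -c "
from h import *
print(ctrl.sign_off())"
```

```text
the job is handed in; nothing more can be done
None
```

I tipped the tin lid up and pressed it home in its pocket. Then I picked out the full-size magnifier (its head measured about 49 x 59 mm) and pressed it home too. I let go of both and handed the job in at about 30 s of the 72 s allowed.

**Last checks:**
- **Tin:** pressing stopped hard with the fingertips at 38 mm, the seated lid height, under about 20 N. The lid measured 76 x 50 mm at that height. It sits about 2.5 mm towards +y of my pocket centre, which is within the 3 mm end play.
- **Magnifier:** pressing stopped hard with the fingertips at 32 mm, the seated handle height, under about 27 N. The head measured 60 x 51 mm at the seated height. I did not press the head itself; its being down rests on that hard stop and the picture.
- **Force on the way down:** I read almost no force until the hard stop in both cases, so I never saw the ribs' 3 to 8 N.
- **One disagreement:** the magnifier's first in-hand measurement, taken while the arm was still settling, differed by about 4 mm along the handle from the later ones. I used the later, steady ones.
- **Other things:** nothing touched the tumbler, jar or brush, as far as the pictures and force readings show. I did not re-measure where they stand at the end.

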